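# Load the sample dryer: jars in, totes stacked, switch over

## Robot

A 7-joint arm with a two-finger parallel gripper is mounted at the origin on the work surface. World frame = base frame: x ahead of the robot, y to its left, z up, the work surface at z = 0. Lengths are in m, angles in rad, forces in N, time in s.
With the tool pointing down it reaches from about 0.4 to 0.925 m from the base axis. Payload 5.6 kg.
Tool frame: the origin (TCP) lies on the centre line of the jaws, within the pads' length; the fingertips stand 14 mm ahead of it and the grasp point (between the pads) lies 5 mm behind it; z points along the fingers, x is the direction in which the jaws open and shut, and the axes are right-handed (so a half turn about z gives the same grasp; the last joint's range is limited). The gripper opens to 85 mm and grips with 20 to 120 N. Pads are 22 mm wide; open, the fingers measure 114 mm over their backs; the gripper's body (76 mm by 85 mm) begins 54 mm behind the grasp point. The pads swing forward as they close: fully open they stand 13 mm farther back than shut.
Start: joints at [-1.235, 0.468, -0.012, 1.603, 0.006, 1.071, -0.056], TCP at [0.24, 0.604, 0.245] pointing down, gripper open.
Joint ranges: [-2.53, 2.53], [-0.31, 2.02], [-1.57, 1.55], [0.28, 2.44], [-1.29, 4.43], [0.15, 1.84], [-2.92, 2.92]. Speed limits (rad/s): [2.57, 2.57, 3.14, 3.14, 3.14, 3.14, 3.14].

## Interface

Orientations are given as a rotation vector (axis times angle).
In Python, from cell import env, eyes, models gives the robot as it stands.
- The arm moves only by the tool carry_out, never from a script. Its argument "plan" is a list of rows, each a list of 7 numbers: the turn, a rotation vector about the tool's x, y, z in rad, then the shift along the tool's x, y, z in m, then the opening, from 0 (shut) to 1 (fully open). A call has exactly 10 rows; each row is the pose to reach, as a shift and turn from the pose measured when the call began, along the tool's axes at that moment; what a row does not reach only later rows make up. A row lasts 1/12 s, in which the tool goes at most 41.7 mm and 7.16 degrees, less where a joint would pass 70% of its speed; a pose out of reach is approached as far as the arm can. A call with a gripper value outside its range is refused whole. The fingers move at their own pace and stop on an object; the grip force is fixed at half the most. Time passes only in rows, so rows that repeat a pose let the fingers close, or fill a call up. It gives the time, the measured TCP pose, the force and the opening at its end, in the units of the state.
- env.read_state(): the state, without advancing time (a new reading comes with each control period).
- eyes.read_camera(name): name is "scene" or "top" or "wrist"; returns a dict with "color" (480x640x3 uint8, red, green, blue), "K" (3x3 intrinsics, pixels), "R" (3x3) and "t" (3): a world point X has camera coordinates R X + t. Camera axes: x right, y down, z forward; pixel columns grow to the right and rows downward; lengths in m; the calibration is good to about 2 mm. A picture is of the moment at which its call begins. There is no depth.
- env.close_job(): hands the job in, once; it reports no verdict.
Trained networks look in a picture, given as the dict that the camera call returned (one of the last four; its "shot" number tells which), for a name from the list of things; names that differ only in an ending like _2 or _b are one class to them, and where a whole thing is asked for, a point or a joint stands for the part that bears it (a point fixed in the world has none). Each returns a list of dicts, best first, with "conf" (0 to 1); they miss things now and then, are a little off and sometimes report something else, mostly with a low value. They report only what shows in the picture. A call takes as long as a camera call. They do not tell look-alikes from the thing itself.
- models.spot_in(picture, label): "centre" ([row, column] in pixels, amid what is visible of it).
- models.silhouettes(picture, label): "pixels" (480x640 bool, what is visible of it) and "centre" ([row, column] in pixels, amid what is visible of it).
The state is a dict: "t": time; "joint_positions": joint angles; "joint_velocities": joint speeds; "tau": joint torques, N m; "tcp_pos": TCP position; "orientation": TCP orientation; "contact_force": force on the tool from outside, world axes, zero at the start; "moment": the same for the moment, N m; "width": finger opening in m.
Only numpy, scipy, OpenCV 4.12 (cv2) and the standard library are available. Lean on these libraries where they do the work, as an engineer would, in place of code of your own. Each camera call takes 0.05 s, during which the arm holds its last target. There are 200 camera calls.

## Task

Load the sample dryer: switch it off at its rocker, put all the sample jars into the bottom tote that is built onto the dryer, then stack every loose tote on top of it in one column, turning each so that it stands squarely up on the ribs of the tote below instead of nesting down into it. Once everything is stacked, snap the rocker back on. Do not disturb the other things on the bench.

Things in the scene. Friction and masses are not known exactly. Their poses are not given: they have to be found in the camera images.
- bottom_tote (a point): Bottom tote, same kind as the loose ones, fixed on the dryer (white blower base, 110 by 190 mm, 45 mm high). Point: centre of its underside, 45 mm above the bench; x along its length to its card-holder end, z up. Jars go in its trough: floor 3 mm thick, clear 42 mm wide and 110 mm long between end ribs; walls lean out to 56 mm clear at the rim.
- rocker (a joint): Black rocker switch, 64 mm long and 28 mm wide, on the low front apron of the dryer. +0.25 rad = on (its dash-marked end, point rocker_on_end, is up and its ring-marked end is down), -0.25 rad = off (the ring-marked end is up). Over-centre action: pressing the raised end straight down by about 6 mm with about 4 N carries it past its centre and it snaps over and stays; the end's full travel is 12 mm.
- rocker_on_end (a point): Point on top of the rocker's dash-marked end, 24 mm from its pivot; about 67 mm above the bench when raised, 55 mm when down. Pressing this end down while raised switches the dryer OFF.
- rocker_off_end (a point): Point on top of the rocker's ring-marked end, 24 mm from its pivot on the other side; about 67 mm above the bench when raised (off), 55 mm when down (on). Pressing this end down while raised switches the dryer ON.
- tote1_mid (a point): Loose grey open stack-nest tote, 154 mm long, 66 mm over its sides, 60 mm high, 110 to 210 g. Point: its centre, 30 mm above the underside; x along its length to the end with the white card holder (sticks out 12 mm), z up. Grip by the vertical bands on the outside of the long sides, 42 to 60 mm above the underside; below, walls taper to a 136 by 48 mm base. May be absent.
- tote2_mid (a point): Same as tote1. Inside, the card end has one rib, the other end two; rib tops are 52 mm above the underside. Set on a tote with card ends at opposite ends, it stands on the ribs 52 mm above that tote, its base 8 mm inside the rim (3 mm play each way). Set the same way round, it nests, only 26 mm higher. Point and axes as tote1. May be absent.
- tote3_mid (a point): Same as tote1 and tote2 in shape, size, point and axes. All totes, the fixed bottom one too, are alike and may be stacked in any order. May be absent.
- jar1_mid (a point): Small clear sample jar with a white cap, a plain upright cylinder 24 mm in diameter and 34 mm high, 30 g. Point: its centre, 17 mm from its underside; z axis along the cylinder, up as it stands. It may end standing or lying in the tote. May be absent.
- jar2_mid (a point): Small clear sample jar with a white cap, a plain upright cylinder 24 mm in diameter and 34 mm high, 30 g. Point: its centre, 17 mm from its underside; z axis along the cylinder, up as it stands. It may end standing or lying in the tote. May be absent.
- jar3_mid (a point): Small clear sample jar with a white cap, a plain upright cylinder 24 mm in diameter and 34 mm high, 30 g. Point: its centre, 17 mm from its underside; z axis along the cylinder, up as it stands. It may end standing or lying in the tote. May be absent.
- spray: Clear bottle with a white cap, 64 mm wide, 170 mm high. Bystander; origin at the centre of its underside.
- beaker: Glass beaker, 72 mm wide, 90 mm high. Bystander; origin at the centre of its underside.
- eraser: White board eraser, 50 by 120 by 35 mm. Bystander; origin at the centre of its underside.
- salt: Blue canister, 76 mm wide, 130 mm high. Bystander; origin at the centre of its underside.
- spoon: Wooden spoon lying near the robot. Bystander; its origin is on its underside.
- marker: White marker pen with a green cap, 135 mm long, lying near the robot. Bystander; origin under its middle.
Not all that is in view belongs to the job. Leave any red look-alike of the part that bears tote2_mid alone.

How it is judged:
By the outcome, as a careful person would: the job done as asked, in the order asked, and still so for the second after the job is handed in, with the robot touching nothing.
Of tote1, tote2, tote3 only 2 to 3 are there at a start; the rules pass over those that are not, and their reading is None.
Of jar1, jar2, jar3 only 2 to 2 are there at a start; the rules pass over those that are not, and their reading is None.
At some moment in a run one of jar1, jar2, jar3 may be knocked a few centimetres aside while the robot is not near it.
It also fails if it takes over 210 s, if anything falls off the work surface, if the arm or the gripper's body presses on something with over 40 N, if the wrist force passes 120 N, or if a joint passes its speed limit or range.

## Working session

There is one attempt and no reset: what is moved stays moved. The work goes in short steps, Python scripts to look and compute and a tool call to move; the robot and the scene stay as the last step left them, time stands still between calls to the robot, and variables do not carry over. Pictures are saved under pics/ and viewed, about 12 in all and at most 16, crops included, and the job is handed in when it is done.

Besides the shell and the picture viewer there is one more tool, called after "Request:" as name(argument=value, ...), one argument or row to a line, values as JSON. carry_out: Moves the arm, as the interface text tells. Its arguments: {"type":"object","properties":{"plan":{"type":"array","items":{"type":"array","items":{"type":"number"}}}},"required":["plan"]}

```bash
ls; mkdir -p pics; cat > h.py <<'E'
import numpy as np, cv2
from scipy.spatial.transform import Rotation as Rn
from cell import env, eyes, models
def save(p,name,crop=None,scale=1):
    im=p["color"][:,:,::-1]
    if crop: r0,r1,c0,c1=crop; im=im[r0:r1,c0:c1]
    if scale!=1: im=cv2.resize(im,None,fx=scale,fy=scale,interpolation=cv2.INTER_CUBIC)
    cv2.imwrite("pics/"+name+".png",im)
def ray(p,rc,z):
    d=p["R"].T@(np.linalg.inv(p["K"])@np.array([rc[1],rc[0],1.])); c=-p["R"].T@p["t"]
    return c+d*(z-c[2])/d[2]
def proj(p,X):
    x=p["K"]@(p["R"]@np.array(X)+p["t"]); return np.array([x[1]/x[2],x[0]/x[2]])
def st():
    s=env.read_state(); R=Rn.from_rotvec(s["orientation"]).as_matrix()
    return s,R
E
python3 - <<'E'
from h import *
s,R=st(); print(s,R)
a=eyes.read_camera("scene"); b=eyes.read_camera("top")
save(a,"s0");save(b,"t0")
for n,z in [("tote1_mid",.03),("bottom_tote",.1),("rocker",.06),("rocker_on_end",.06),("rocker_off_end",.06),("jar1_mid",.017)]:
  for p,q in((a,"scene"),(b,"top")):
    for d in models.spot_in(p,n): print(n,q,d["conf"],np.round(d["centre"]),np.round(ray(p,d["centre"],z),3))
print(b["R"],-b["R"].T@b["t"])
E
```

```text
pics
{'t': 0.0, 'joint_positions': array([-1.2350023 ,  0.46839745, -0.01159337,  1.60367484,  0.00599748,
        1.07138831, -0.05630966]), 'joint_velocities': array([-8.67238185e-04,  1.12413078e-03,  1.19922652e-03,  1.83321726e-04,
       -3.80670109e-05, -1.83722773e-03, -2.38443801e-04]), 'tau': array([ 2.29194814e-05, -5.32396352e+01,  2.13894504e-02, -2.51303780e+01,
        1.14755414e-02,  7.91277154e-03,  4.82657583e-06]), 'tcp_pos': array([0.24023203, 0.6033776 , 0.24430394]), 'orientation': array([ 2.59907549e+00,  1.76274946e+00, -2.26314972e-03]), 'contact_force': array([0.39142513, 0.13230241, 0.18029393]), 'moment': array([ 0.01759417, -0.02810728, -0.06218429]), 'width': 0.0851011373353021} [[ 3.69876854e-01  9.29080622e-01 -5.56628612e-04]
 [ 9.29078989e-01 -3.69877250e-01 -1.74702981e-03]
 [-1.82901581e-03  1.29033943e-04 -9.99998319e-01]]
tote1_mid scene 0.94 [193. 180.] [ 0.452 -0.383  0.03 ]
tote1_mid scene 0.25 [239. 104.] [ 0.675 -0.452  0.03 ]
tote1_mid top 0.98 [253. 480.] [ 0.453 -0.387  0.03 ]
bottom_tote scene 0.77 [260. 296.] [0.648 0.036 0.1  ]
bottom
[... 169 characters left out ...]
ne 0.37 [194. 179.] [ 0.489 -0.355  0.06 ]
rocker_on_end scene 0.48 [218. 307.] [ 0.467 -0.015  0.06 ]
rocker_on_end top 0.81 [243. 328.] [ 0.467 -0.012  0.06 ]
rocker_on_end top 0.31 [115. 378.] [ 0.782 -0.129  0.06 ]
rocker_off_end scene 0.8 [224. 313.] [0.481 0.006 0.06 ]
rocker_off_end top 0.61 [241. 329.] [ 0.471 -0.016  0.06 ]
rocker_off_end top 0.39 [176. 219.] [0.624 0.254 0.06 ]
jar1_mid scene 0.73 [257. 295.] [ 0.561 -0.006  0.017]
jar1_mid scene 0.57 [255. 397.] [0.472 0.211 0.017]
jar1_mid top 0.65 [246. 241.] [0.456 0.201 0.017]
[[ 0.02306235 -0.99971492  0.00618145]
 [-0.99609795 -0.0235049  -0.08506698]
 [ 0.08518802 -0.00419549 -0.99635606]] [0.39261032 0.01149318 1.31351808]
```

View pics/s0.png

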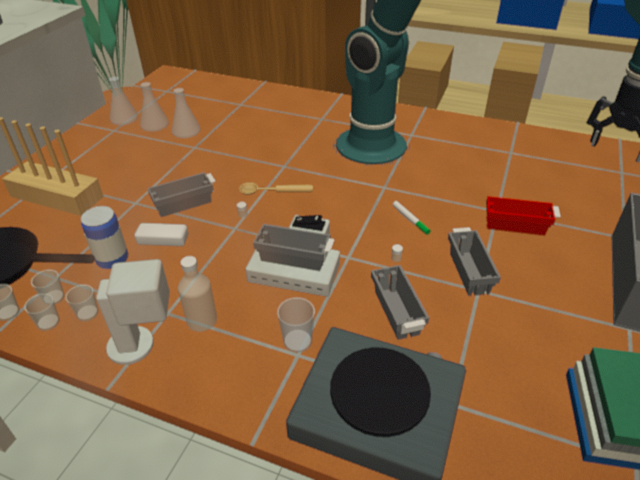

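View pics/t0.png

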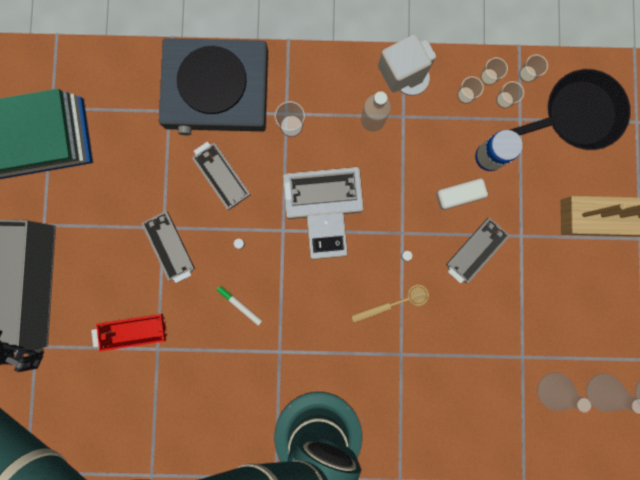

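The three loose grey totes are at (col,row) (221,176), (168,247) and (478,250) in the top picture, and the red look-alike is at (130,332). The two jars are at (238,243) and (407,256). The fixed tote is at (323,190) and the rocker at (328,243). I'll check these in one close crop.

```bash
python3 - <<'E'
from h import *
b=eyes.read_camera("top"); a=eyes.read_camera("scene"); w=eyes.read_camera("wrist")
t=cv2.resize(b["color"][130:300,130:520],None,fx=2,fy=2,interpolation=cv2.INTER_CUBIC)
s=cv2.resize(a["color"][205:300,240:345],None,fx=3,fy=3,interpolation=cv2.INTER_CUBIC)[:250]
out=np.zeros((600,800,3),np.uint8); out[:340,:780]=t; out[345:595,:315]=s
out[345:585,330:650]=cv2.resize(w["color"],(320,240))
cv2.imwrite("pics/c1.png",out[:,:,::-1])
print("wrist cam in tool frame:"); S,R=st()
c=-w["R"].T@w["t"]; print(R.T@(c-S["tcp_pos"]), w["R"]@R, w["K"])
for n in ("tote1_mid","jar1_mid","bottom_tote","rocker"):
  for d in models.silhouettes(b,n):
    m=d["pixels"]; ys,xs=np.nonzero(m); r=cv2.minAreaRect(np.c_[xs,ys].astype(np.float32)); print(n,d["conf"],m.sum(),np.round(d["centre"]),np.round(r[0]),np.round(r[1]),r[2])
E
```

```text
wrist cam in tool frame:
[ 0.00022685 -0.06532325 -0.12961178] [[ 9.99999913e-01 -1.87230907e-04  3.73918249e-04]
 [ 2.77855661e-04  9.65737338e-01 -2.59521322e-01]
 [-3.12516402e-04  2.59521403e-01  9.65737306e-01]] [[393.12946156   0.         305.98137603]
 [  0.         393.12946156 239.44519017]
 [  0.           0.           1.        ]]
tote1_mid 0.72 1971 [252. 479.] [477. 251.] [30. 68.] 41.6335334777832
jar1_mid 0.44 88 [243. 240.] [240. 243.] [11.  9.] 45.0
bottom_tote 0.79 5139 [201. 323.] [325. 213.] [89. 79.] 84.0938491821289
rocker 0.75 305 [243. 330.] [328. 243.] [12. 26.] 86.18592071533203
```

View pics/c1.png

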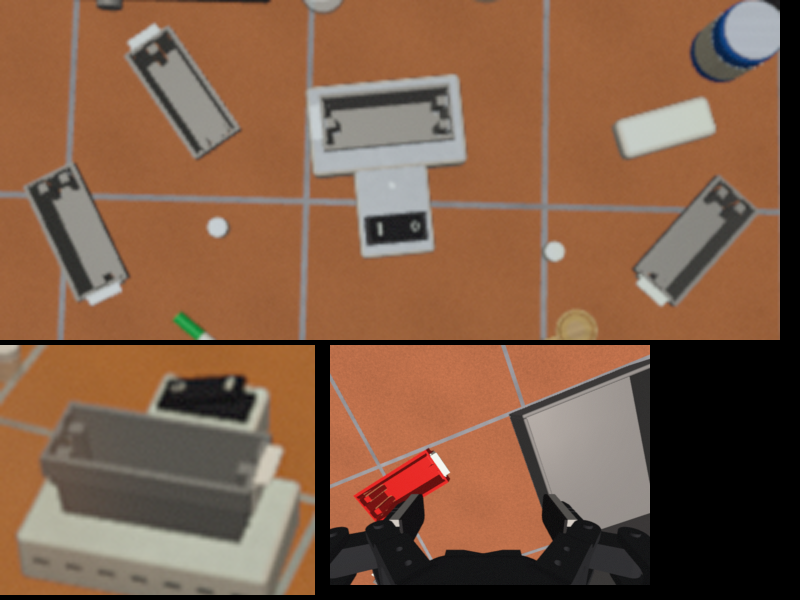

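The choice is confirmed. The totes are grey, the red one is left alone, and the fixed tote's card end is on the left in the top view (+y). The rocker's dash is at +y and its ring at -y. Next I'll turn the crop pixels into positions.

```bash
cat >> h.py <<'E'
def mv(x,y,z,yaw=None,o=None):
    "shift/turn from the present pose to TCP (x,y,z), tool straight down, tool-x yaw in deg"
    s,R=st(); d=R.T@(np.array([x,y,z])-s["tcp_pos"])
    if yaw is None: yaw=np.degrees(np.arctan2(R[1,0],R[0,0]))
    c,q=np.cos(np.radians(yaw)),np.sin(np.radians(yaw))
    T=np.array([[c,q,0],[q,-c,0],[0,0,-1.]])
    rv=Rn.from_matrix(R.T@T).as_rotvec()
    print("MV turn",np.round(rv,3),"shift",np.round(d,4), "yaw now",round(np.degrees(np.arctan2(R[1,0],R[0,0])),1),"tcp",np.round(s["tcp_pos"],4),"w",round(s["width"],4),"F",np.round(s["contact_force"],1),"t",round(s["t"],2))
E
python3 - <<'E'
from h import *
b=eyes.read_camera("top")
f=lambda c,z: ray(b,(c[1]/2+130,c[0]/2+130),z)
T={"A":[(131,50),(168,28),(240,128),(198,157)],"B":[(128,275),(83,300),(27,187),(72,164)],"C":[(675,304),(635,270),(718,177),(756,211)]}
for k,v in T.items():
    P=np.array([f(c,.06) for c in v])[:,:2]; m=P.mean(0); d=P[:2].mean(0)-P[2:].mean(0)
    print(k,m.round(3),np.linalg.norm(d).round(3),np.linalg.norm(P[0]-P[1]).round(3),"phi",np.degrees(np.arctan2(d[1],d[0])).round(1))
P=np.array([f(c,.045) for c in [(308,88),(458,75),(465,161),(315,175)]])[:,:2]
print("base",P.mean(0),np.linalg.norm(P[0]-P[1]),np.linalg.norm(P[1]-P[2]),P[0]-P[1],P[3]-P[2])
print("dash",f((381,230),.065),"ring",f((416,227),.056), "mid",f((396,228),.06))
for c in [(217,227),(555,251)]: print("jar",f(c,.034))
mv(.47,-.01,.13,90)
E
```

```text
A [0.625 0.247] 0.153 0.052 phi 35.5
B [0.451 0.367] 0.151 0.061 phi -151.1
C [ 0.458 -0.374] 0.151 0.062 phi 139.1
base [0.5911836  0.00061422] 0.18482367269623937 0.10663531115724761 [-0.02063263  0.18366841] [-0.02150523  0.18237185]
dash [0.46092551 0.00455733 0.065     ] ring [ 0.4660128  -0.03748415  0.056     ] mid [ 0.46401828 -0.01338626  0.06      ]
jar [0.46160081 0.20483237 0.034     ]
jar [ 0.44191458 -0.20879574  0.034     ]
MV turn [ 0.    -0.    -0.379] shift [-0.4855  0.4404  0.1153] yaw now 68.3 tcp [0.2404 0.6039 0.2453] w 0.0852 F [ 0.2 -0.5  0.9] t 1.1
```

Request:
carry_out(
  plan=[
    [0,0,-0.05,-0.03,0.025,0.005,0],
    [0,0,-0.1,-0.06,0.05,0.01,0],
    [0,0,-0.16,-0.09,0.08,0.02,0],
    [0,0,-0.21,-0.12,0.105,0.03,0],
    [0,0,-0.26,-0.15,0.13,0.035,0],
    [0,0,-0.31,-0.18,0.155,0.04,0],
    [0,0,-0.36,-0.21,0.185,0.05,0],
    [0,0,-0.41,-0.24,0.21,0.055,0],
    [0,0,-0.45,-0.27,0.24,0.06,0],
    [0,0,-0.485,-0.3,0.27,0.065,0],
  ],
)

```text
t: 1.93
tcp_pos: [0.3798, 0.2255, 0.1807]
orientation: [2.097, 2.339, 0.002]
contact_force: [0.6, -0.0, 0.3]
width: -0.0003
```

```bash
python3 -c "
from h import *
mv(.461,.011,.13,96.4)"
```

```text
MV turn [ 0.001 -0.001 -0.003] shift [-0.2221  0.0574  0.0506] yaw now 96.2 tcp [0.3798 0.2255 0.1807] w -0.0003 F [ 0.6 -0.   0.3] t 1.93
```

Request:
carry_out(
  plan=[
    [0,0,0,-0.03,0.008,0.006,0],
    [0,0,0,-0.06,0.016,0.013,0],
    [0,0,0,-0.09,0.024,0.02,0],
    [0,0,0,-0.12,0.032,0.028,0],
    [0,0,0,-0.15,0.04,0.035,0],
    [0,0,0,-0.18,0.048,0.042,0],
    [0,0,0,-0.205,0.054,0.048,0],
    [0,0,0,-0.222,0.057,0.051,0],
    [0,0,0,-0.222,0.057,0.051,0],
    [0,0,0,-0.222,0.057,0.051,0],
  ],
)

```text
t: 2.77
tcp_pos: [0.4607, 0.0104, 0.1295]
orientation: [-2.1, -2.336, -0.001]
contact_force: [0.2, -0.5, 0.1]
width: -0.0
```

```bash
python3 - <<'E'
from h import *
w=eyes.read_camera("wrist"); save(w,"w1")
for n,z in [("rocker",.06),("rocker_on_end",.067),("rocker_off_end",.055),("bottom_tote",.045)]:
    for d in models.spot_in(w,n): print(n,d["conf"],np.round(d["centre"]),np.round(ray(w,d["centre"],z),4))
mv(.461,.011,.08,96.4)
print(proj(w,(.461,.011,.067)))
E
```

```text
rocker 0.91 [263. 257.] [ 0.4646 -0.0153  0.06  ]
rocker_on_end 0.73 [262. 260.] [ 0.4613 -0.0129  0.067 ]
rocker_off_end 0.83 [262. 264.] [ 0.4656 -0.0123  0.055 ]
bottom_tote 0.65 [260. 249.] [ 0.4686 -0.0215  0.045 ]
MV turn [ 0.001 -0.001 -0.001] shift [-0.0014  0.0003  0.0499] yaw now 96.4 tcp [0.4605 0.0123 0.1299] w -0.0001 F [ 0.7  0.4 -0.8] t 3.02
[265.8003185  306.90286761]
```

View pics/w1.png

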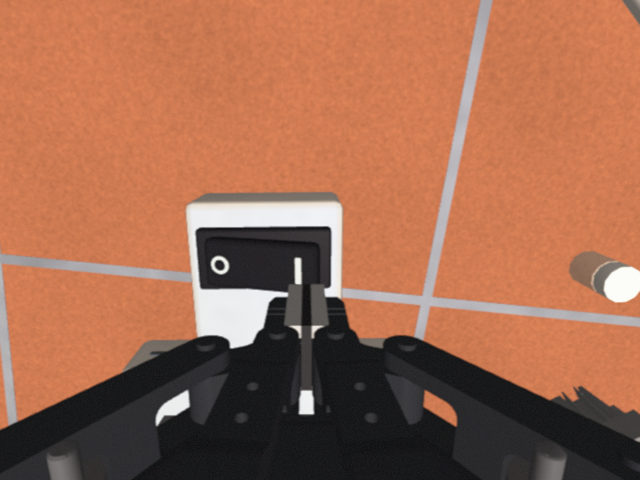

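The dash end, at (297,270), is raised. The fingertips project to (307,266), which lies on it, so I press now.

Request:
carry_out(
  plan=[
    [0,0,0,0,0,0.025,0],
    [0,0,0,0,0,0.043,0],
    [0,0,0,0,0,0.05,0],
    [0,0,0,0,0,0.055,0],
    [0,0,0,0,0,0.059,0],
    [0,0,0,0,0,0.059,0],
    [0,0,0,0,0,0.059,0],
    [0,0,0,0,0,0.03,0],
    [0,0,0,0,0,-0.01,0.2],
    [0,0,0,0,0,-0.05,0.6],
  ],
)

```text
t: 3.85
tcp_pos: [0.4596, 0.0118, 0.181]
orientation: [-2.095, -2.34, 0.001]
contact_force: [2.0, 0.7, 0.6]
width: 0.0232
```

```bash
python3 - <<'E'
from h import *
w=eyes.read_camera("wrist"); save(w,"w2",(100,400,120,640))
for n,z in [("jar1_mid",.034)]:
    for d in models.spot_in(w,n): print(n,d["conf"],np.round(d["centre"]),np.round(ray(w,d["centre"],.017),4))
b=eyes.read_camera("top")
for d in models.spot_in(b,"jar1_mid"): print(d["conf"],np.round(d["centre"]),np.round(ray(b,d["centre"],.017),4))
mv(.461,.205,.12,96.4)
E
```

```text
jar1_mid 0.71 [254. 556.] [0.4628 0.2086 0.017 ]
MV turn [ 0.005 -0.001 -0.001] shift [0.1915 0.0208 0.0619] yaw now 96.3 tcp [0.4612 0.0122 0.1816] w 0.0511 F [-0.9  0.8 -0.1] t 4.05
```

View pics/w2.png

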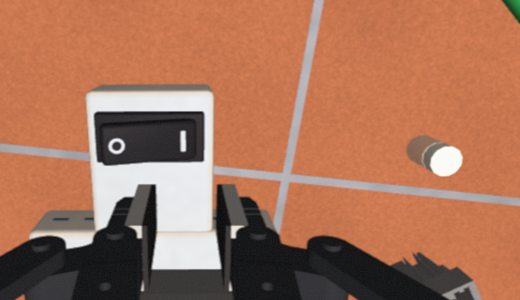

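The ring end is now the raised one, so the dryer is off. Next is the first jar, at about (0.462, 0.206).

Request:
carry_out(
  plan=[
    [0.005,0,0,0.038,0.005,0.01,0.7],
    [0.005,0,0,0.076,0.01,0.02,0.7],
    [0.005,0,0,0.114,0.014,0.03,0.7],
    [0.005,0,0,0.15,0.018,0.04,0.7],
    [0.005,0,0,0.18,0.021,0.05,0.7],
    [0.005,0,0,0.192,0.022,0.06,0.7],
    [0.005,0,0,0.192,0.022,0.08,0.7],
    [0.005,0,0,0.192,0.022,0.1,0.7],
    [0.005,0,0,0.192,0.022,0.1,0.7],
    [0.005,0,0,0.192,0.022,0.1,0.7],
  ],
)

```text
t: 4.88
tcp_pos: [0.4611, 0.2042, 0.0804]
orientation: [-2.095, -2.339, 0.006]
contact_force: [-0.3, 0.5, 0.8]
width: 0.0595
```

```bash
python3 - <<'E'
from h import *
w=eyes.read_camera("wrist"); save(w,"w3")
for d in models.spot_in(w,"jar1_mid"): print(d["conf"],np.round(d["centre"]),np.round(ray(w,d["centre"],.017),4))
mv(.462,.206,.02,96.4)
print(proj(w,(.462,.206,.034)),proj(w,(.462,.206,.0)))
E
```

```text
0.93 [271. 306.] [0.4641 0.2047 0.017 ]
MV turn [ 0.    -0.001 -0.002] shift [ 0.0009 -0.0006  0.0623] yaw now 96.3 tcp [0.4627 0.2051 0.0823] w 0.0597 F [-0.3 -0.4 -0. ] t 4.98
[278.51299725 309.29345888] [257.1684424  308.88826426]
```

Request:
carry_out(
  plan=[
    [0,0,0,0,0.001,0.03,0.7],
    [0,0,0,0,0.001,0.055,0.7],
    [0,0,0,0,0.001,0.062,0.7],
    [0,0,0,0,0.001,0.062,0],
    [0,0,0,0,0.001,0.062,0],
    [0,0,0,0,0.001,0.062,0],
    [0,0,0,0,0.001,0.062,0],
    [0,0,0,0,0.001,0.03,0],
    [0,0,0,0,0.001,-0.01,0],
    [0,0,0,0,0.001,-0.05,0],
  ],
)

```text
t: 5.82
tcp_pos: [0.4631, 0.2048, 0.1339]
orientation: [-2.096, -2.339, 0.0]
contact_force: [0.7, 0.1, 0.4]
width: 0.0224
```

```bash
python3 - <<'E'
from h import *
u=np.array([-.111,.994]); c=np.array([.591,.0006])
p=c+.024*u; print(p)
mv(p[0],p[1],.17,96.4)
mv(p[0],p[1],.072,96.4)
E
```

```text
[0.588336 0.024456]
MV turn [-0.001 -0.001 -0.002] shift [-0.193   0.1047 -0.0363] yaw now 96.3 tcp [0.4631 0.2048 0.1339] w 0.0224 F [0.7 0.1 0.4] t 5.82
MV turn [-0.001 -0.001 -0.002] shift [-0.193   0.1048  0.0617] yaw now 96.3 tcp [0.4631 0.2048 0.1339] w 0.0224 F [0.7 0.1 0.4] t 5.82
```

Request:
carry_out(
  plan=[
    [0,0,0,-0.005,0.003,-0.03,0],
    [0,0,0,-0.035,0.018,-0.036,0],
    [0,0,0,-0.065,0.035,-0.036,0],
    [0,0,0,-0.095,0.052,-0.036,0],
    [0,0,0,-0.125,0.07,-0.036,0],
    [0,0,0,-0.155,0.088,-0.036,0],
    [0,0,0,-0.178,0.098,-0.036,0],
    [0,0,0,-0.193,0.105,-0.036,0],
    [0,0,0,-0.193,0.105,-0.036,0],
    [0,0,0,-0.193,0.105,-0.036,0],
  ],
)

```text
t: 6.65
tcp_pos: [0.5889, 0.0237, 0.1704]
orientation: [-2.099, -2.337, -0.001]
contact_force: [0.3, 1.0, -0.2]
width: 0.022
```

```bash
python3 - <<'E'
from h import *
w=eyes.read_camera("wrist")
mv(.588,.024,.072,96.4)
im=w["color"][:,:,::-1].copy()
# expected inner-rim and outer rim rectangles of the fixed tote
a=np.radians(96.4);u=np.array([np.cos(a),np.sin(a)]);v=np.array([-u[1],u[0]]);c=np.array([.591,.0006])
for L,W,z,col in ((.077,.033,.105,(0,255,0)),(.095,.055,.045,(255,0,0))):
    pts=[proj(w,[*(c+i*L*u+j*W*v),z])[::-1] for i,j in((1,1),(1,-1),(-1,-1),(-1,1))]
    cv2.polylines(im,[np.int32(np.round(pts))],True,col,1)
cv2.imwrite("pics/w4.png",im)
E
```

```text
MV turn [-0.    -0.001 -0.002] shift [-0.0012 -0.0005  0.0982] yaw now 96.3 tcp [0.5884 0.0251 0.1702] w 0.0225 F [-0.2  1.  -0.3] t 6.7
```

View pics/w4.png

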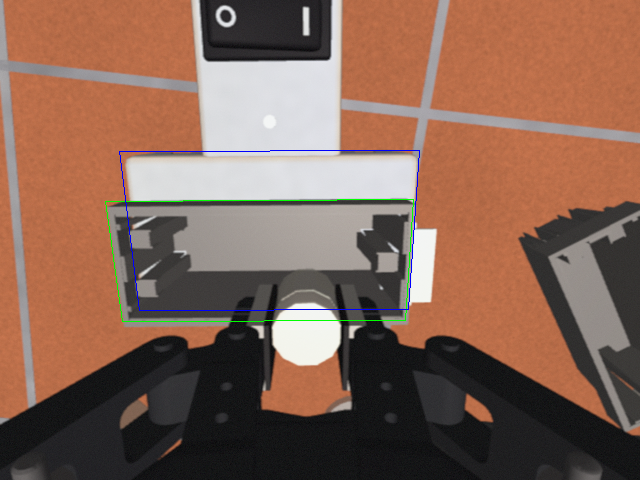

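Request:
carry_out(
  plan=[
    [0,0,0,-0.001,0,0.03,0],
    [0,0,0,-0.001,0,0.06,0],
    [0,0,0,-0.001,0,0.085,0],
    [0,0,0,-0.001,0,0.098,0],
    [0,0,0,-0.001,0,0.1,0],
    [0,0,0,-0.001,0,0.1,0.38],
    [0,0,0,-0.001,0,0.1,0.38],
    [0,0,0,-0.001,0,0.1,0.38],
    [0,0,0,-0.001,0,0.06,0.38],
    [0,0,0,-0.001,0,0.02,0.38],
  ],
)

```text
t: 7.53
tcp_pos: [0.5867, 0.0242, 0.1494]
orientation: [-2.093, -2.337, 0.005]
contact_force: [0.9, -0.2, 0.5]
width: 0.0326
```

```bash
python3 - <<'E'
from h import *
b=eyes.read_camera("top"); a=eyes.read_camera("scene"); save(b,"t5",(160,300,250,450),3)
for p in (a,b):
  for d in models.spot_in(p,"jar1_mid"): print(d["conf"],np.round(d["centre"]),np.round(ray(p,d["centre"],.017),4),np.round(ray(p,d["centre"],.065),4))
mv(.442,-.209,.1,96.4)
E
```

```text
0.54 [249. 304.] [0.5276 0.0021 0.017 ] [0.5763 0.0239 0.065 ]
MV turn [ 0.004 -0.002 -0.002] shift [-0.2159 -0.1726  0.0515] yaw now 96.3 tcp [0.5896 0.0244 0.1525] w 0.0327 F [-1.6  1.2 -0.7] t 7.73
```

Request:
carry_out(
  plan=[
    [0,0,0,-0.01,-0.008,-0.02,0.4],
    [0,0,0,-0.04,-0.03,-0.02,0.4],
    [0,0,0,-0.07,-0.055,-0.02,0.7],
    [0,0,0,-0.1,-0.08,-0.02,0.7],
    [0,0,0,-0.13,-0.105,-0.01,0.7],
    [0,0,0,-0.16,-0.13,0,0.7],
    [0,0,0,-0.19,-0.152,0.02,0.7],
    [0,0,0,-0.216,-0.172,0.04,0.7],
    [0,0,0,-0.216,-0.172,0.05,0.7],
    [0,0,0,-0.216,-0.172,0.05,0.7],
  ],
)

```text
t: 8.57
tcp_pos: [0.4392, -0.2099, 0.0989]
orientation: [-2.099, -2.332, -0.002]
contact_force: [0.1, 1.0, -0.7]
width: 0.0599
```

```bash
python3 - <<'E'
from h import *
w=eyes.read_camera("wrist"); b=eyes.read_camera("top")
for d in models.spot_in(w,"jar1_mid"): print(d["conf"],np.round(d["centre"]),np.round(ray(w,d["centre"],.017),4))
mv(.442,-.209,.02,96.4)
im=np.vstack([np.hstack([cv2.resize(w["color"],(400,300)),np.zeros((300,200,3),np.uint8)]),cv2.resize(b["color"][170:290,250:450],(600,300))])
cv2.imwrite("pics/w6.png",im[:,:,::-1])
E
```

```text
MV turn [ 0.004 -0.002  0.   ] shift [-0.0011 -0.0018  0.0815] yaw now 96.4 tcp [ 0.4433 -0.2079  0.1016] w 0.0599 F [0.6 0.6 0.4] t 8.72
```

View pics/w6.png

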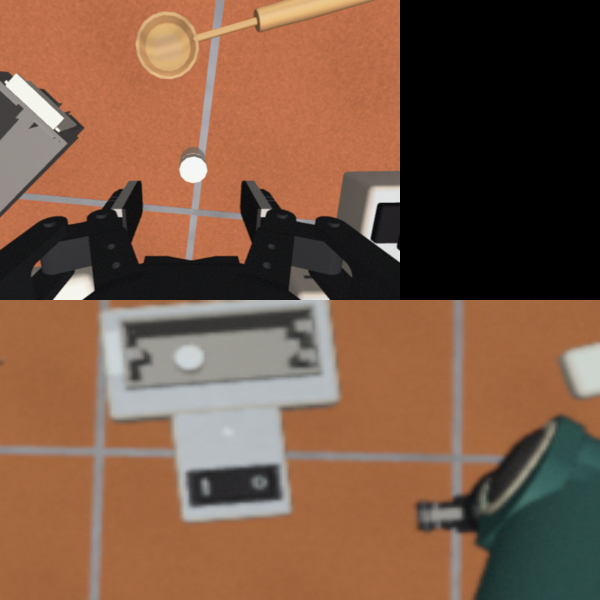

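```bash
python3 - <<'E'
from h import *
w=eyes.read_camera("wrist")
p=ray(w,(270,310),.034); print(p); mv(p[0],p[1],.02,96.4)
E
```

```text
[ 0.44780465 -0.20502919  0.034     ]
MV turn [ 0.005 -0.002  0.001] shift [0.0022 0.0039 0.0819] yaw now 96.4 tcp [ 0.4437 -0.2078  0.1019] w 0.0597 F [-0.  -0.6  0.1] t 8.77
```

Request:
carry_out(
  plan=[
    [0.005,0,0,0.002,0.003,0.03,0.7],
    [0.005,0,0,0.002,0.003,0.06,0.7],
    [0.005,0,0,0.002,0.003,0.082,0.7],
    [0.005,0,0,0.002,0.003,0.082,0],
    [0.005,0,0,0.002,0.003,0.082,0],
    [0.005,0,0,0.002,0.003,0.082,0],
    [0.005,0,0,0.002,0.003,0.082,0],
    [0.005,0,0,0.002,0.003,0.05,0],
    [0.005,0,0,0.002,0.003,0.01,0],
    [0.005,0,0,0.002,0.003,-0.03,0],
  ],
)

```text
t: 9.6
tcp_pos: [0.446, -0.2055, 0.134]
orientation: [-2.092, -2.341, -0.002]
contact_force: [0.7, -0.1, -0.6]
width: 0.0221
```

```bash
python3 - <<'E'
from h import *
u=np.array([-.111,.994]); c=np.array([.591,.0006]); p=c-.024*u; print(p)
mv(p[0],p[1],.17,96.4)
E
```

```text
[ 0.593664 -0.023256]
MV turn [-0.    -0.002  0.   ] shift [ 0.1646  0.1672 -0.0357] yaw now 96.4 tcp [ 0.446  -0.2055  0.134 ] w 0.0221 F [ 0.7 -0.1 -0.6] t 9.6
```

Request:
carry_out(
  plan=[
    [0,0,0,0.004,0.004,-0.036,0],
    [0,0,0,0.028,0.028,-0.036,0],
    [0,0,0,0.052,0.052,-0.036,0],
    [0,0,0,0.076,0.077,-0.036,0],
    [0,0,0,0.1,0.102,-0.036,0],
    [0,0,0,0.124,0.127,-0.036,0],
    [0,0,0,0.148,0.15,-0.036,0],
    [0,0,0,0.164,0.167,-0.036,0],
    [0,0,0,0.164,0.167,-0.036,0],
    [0,0,0,0.164,0.167,-0.036,0],
  ],
)

```text
t: 10.43
tcp_pos: [0.5942, -0.0224, 0.1715]
orientation: [-2.09, -2.346, -0.004]
contact_force: [-0.5, -0.8, 0.2]
width: 0.022
```

```bash
python3 -c "
from h import *
w=eyes.read_camera('wrist')
mv(.5937,-.0233,.07,96.4)"
```

```text
MV turn [ 0.001 -0.001  0.001] shift [0.0006 0.0002 0.1013] yaw now 96.5 tcp [ 0.5935 -0.0241  0.1713] w 0.0223 F [-0.1 -0.3 -0.7] t 10.48
```

Request:
carry_out(
  plan=[
    [0,0,0,0,0,0.03,0],
    [0,0,0,0,0,0.06,0],
    [0,0,0,0,0,0.085,0],
    [0,0,0,0,0,0.099,0],
    [0,0,0,0,0,0.101,0],
    [0,0,0,0,0,0.101,0.38],
    [0,0,0,0,0,0.101,0.38],
    [0,0,0,0,0,0.101,0.38],
    [0,0,0,0,0,0.06,0.38],
    [0,0,0,0,0,0.02,0.38],
  ],
)

```text
t: 11.32
tcp_pos: [0.5915, -0.0254, 0.1508]
orientation: [-2.092, -2.339, 0.005]
contact_force: [2.5, 0.6, 0.6]
width: 0.0327
```

```bash
python3 -c "
from h import *
w=eyes.read_camera('top')
save(w,'t7',(160,280,250,450),3)
mv(.625,.247,.17,125.5)"
```

```text
MV turn [ 0.012  0.004 -0.509] shift [ 0.2682  0.0576 -0.0087] yaw now 96.3 tcp [ 0.5975 -0.0259  0.1608] w 0.0324 F [ 3.  -0.4  5.1] t 11.37
```

View pics/t7.png

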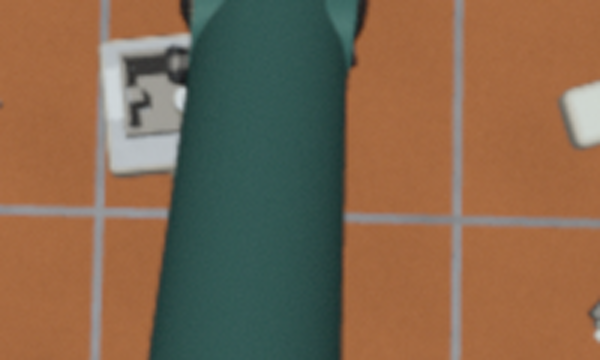

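Request:
carry_out(
  plan=[
    [0,0,0,0,0,-0.02,0.38],
    [0,0,-0.06,0.02,0.004,-0.035,0.4],
    [0,0,-0.12,0.055,0.012,-0.035,0.6],
    [0,0,-0.19,0.09,0.019,-0.035,1],
    [0,0,-0.25,0.125,0.027,-0.035,1],
    [0,0,-0.32,0.16,0.035,-0.035,1],
    [0.005,0,-0.38,0.195,0.042,-0.03,1],
    [0.01,0,-0.44,0.23,0.05,-0.02,1],
    [0.01,0.004,-0.51,0.258,0.056,-0.01,1],
    [0.01,0.004,-0.51,0.268,0.058,-0.009,1],
  ],
)

```text
t: 12.2
tcp_pos: [0.6243, 0.2515, 0.1696]
orientation: [-1.427, -2.798, -0.004]
contact_force: [-1.4, 0.2, -1.3]
width: 0.0853
```

```bash
cat >> h.py <<'E'
def tote(p,z=.06,card=None,c0=None):
    "grey-tote silhouettes -> metric rectangle at rim height z"
    for d in models.silhouettes(p,"tote1_mid"):
        m=d["pixels"].astype(np.uint8); ys,xs=np.nonzero(m)
        cs=max(cv2.findContours(m,cv2.RETR_EXTERNAL,cv2.CHAIN_APPROX_NONE)[0],key=len)[:,0]
        P=np.array([ray(p,(r,c),z)[:2] for c,r in cs],np.float32)
        q=cv2.boxPoints(cv2.minAreaRect(P)); e=[q[1]-q[0],q[2]-q[1]]; e=max(e,key=np.linalg.norm)
        (cx,cy),sz,_=cv2.minAreaRect(P)
        print("tote",d["conf"],"ctr",round(cx,4),round(cy,4),"size",np.round(sorted(sz),3),"axis",round(np.degrees(np.arctan2(e[1],e[0])),1),"px",np.round(d["centre"]),"touch",xs.min(),xs.max(),ys.min(),ys.max())
def overlay(p,x,y,phi,z,name,card=.012):
    im=p["color"][:,:,::-1].copy(); a=np.radians(phi); u=np.array([np.cos(a),np.sin(a)]); v=np.array([-u[1],u[0]])
    pts=[proj(p,[*(np.array([x,y])+i*.077*u+j*.033*v),z])[::-1] for i,j in((1,1),(1,-1),(-1,-1),(-1,1))]
    cv2.polylines(im,[np.int32(np.round(pts))],True,(0,255,0),1); cv2.imwrite("pics/"+name+".png",im)
E
python3 - <<'E'
from h import *
w=eyes.read_camera("wrist"); tote(w); b=eyes.read_camera("top")
overlay(w,.625,.247,35.5,.06,"w8"); a=cv2.imread("pics/w8.png")
out=np.zeros((480,800,3),np.uint8); out[:480,:480]=cv2.resize(a,None,fx=.75,fy=.75)[:, :480][:360].repeat(1,0) if 0 else 0
out[:360,:480]=cv2.resize(a,(480,360)); out[:300,500:800]=cv2.resize(b["color"][170:270,280:380,::-1],(300,300)); cv2.imwrite("pics/w8.png",out)
mv(.625,.247,.042,125.5)
E
```

```text
MV turn [0.002 0.002 0.   ] shift [ 0.0017 -0.0002  0.1289] yaw now 125.5 tcp [0.6258 0.2458 0.1709] w 0.0856 F [0.2 0.2 0.3] t 12.35
```

View pics/w8.png

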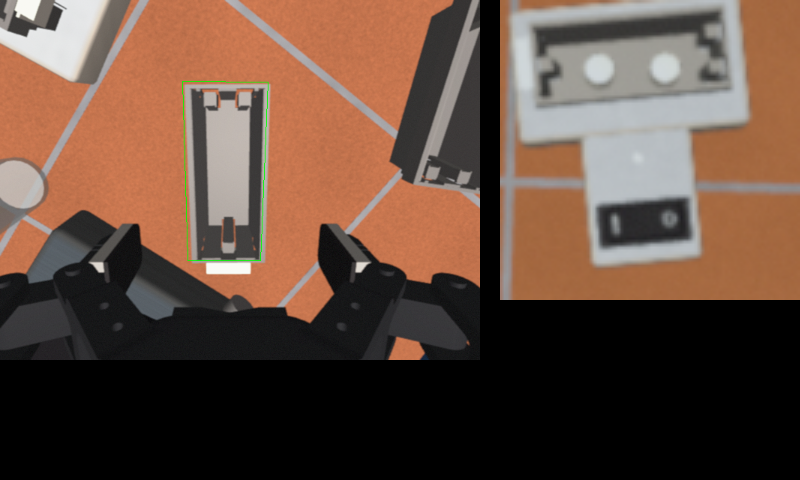

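Both jars stand in the bottom tote. The overlay fits tote A, with its card end at (228,268), to about 1 mm. Now I grasp it.

Request:
carry_out(
  plan=[
    [0.002,0.002,0,0.001,0.001,0.035,1],
    [0.002,0.002,0,0.001,0.001,0.07,1],
    [0.002,0.002,0,0.001,0.001,0.1,1],
    [0.002,0.002,0,0.001,0.001,0.12,1],
    [0.002,0.002,0,0.001,0.001,0.129,1],
    [0.002,0.002,0,0.001,0.001,0.129,1],
    [0.002,0.002,0,0.001,0.001,0.129,0],
    [0.002,0.002,0,0.001,0.001,0.129,0],
    [0.002,0.002,0,0.001,0.001,0.129,0],
    [0.002,0.002,0,0.001,0.001,0.129,0],
  ],
)

```text
t: 13.18
tcp_pos: [0.6281, 0.2473, 0.0446]
orientation: [1.438, 2.79, 0.005]
contact_force: [0.9, -0.6, 6.6]
width: 0.0647
```

```bash
python3 -c "
from h import *
mv(.592,.0006,.22,6.4)"
```

```text
MV turn [ 0.004 -0.003  2.078] shift [-0.1801 -0.1719 -0.1758] yaw now 125.5 tcp [0.6281 0.2473 0.0446] w 0.0647 F [ 0.9 -0.6  6.6] t 13.18
```

Request:
carry_out(
  plan=[
    [0,0,0,0,0,-0.02,0],
    [0,0,0,0,0,-0.05,0],
    [0,0,0.08,0,0,-0.085,0],
    [0,0,0.18,0,0,-0.12,0],
    [0,0,0.29,-0.005,-0.005,-0.155,0],
    [0,0,0.4,-0.02,-0.02,-0.175,0],
    [0,0,0.51,-0.04,-0.038,-0.176,0],
    [0,0,0.62,-0.06,-0.057,-0.176,0],
    [0,0,0.73,-0.08,-0.076,-0.176,0],
    [0,0,0.84,-0.1,-0.095,-0.176,0],
  ],
)

```text
t: 14.02
tcp_pos: [0.6078, 0.1093, 0.2215]
orientation: [2.456, 1.956, 0.008]
contact_force: [1.0, 0.4, -0.7]
width: 0.0647
```

```bash
python3 -c "
from h import *
mv(.592,.0006,.22,6.4)"
```

```text
MV turn [ 0.002 -0.005  1.233] shift [-0.1094  0.0089  0.0012] yaw now 77.0 tcp [0.6078 0.1093 0.2215] w 0.0647 F [ 1.   0.4 -0.7] t 14.02
```

Request:
carry_out(
  plan=[
    [0,0,0.12,-0.015,0.001,0,0],
    [0,0,0.24,-0.03,0.002,0,0],
    [0,0,0.36,-0.045,0.003,0,0],
    [0,0,0.48,-0.06,0.005,0,0],
    [0,0,0.6,-0.075,0.006,0,0],
    [0,0,0.72,-0.09,0.007,0,0],
    [0,0,0.84,-0.1,0.008,0,0],
    [0,0,0.96,-0.109,0.009,0,0],
    [0,0,1.08,-0.109,0.009,0,0],
    [0,0,1.2,-0.109,0.009,0,0],
  ],
)

```text
t: 14.85
tcp_pos: [0.592, 0.0001, 0.222]
orientation: [-3.132, -0.215, -0.01]
contact_force: [0.6, 0.4, -0.6]
width: 0.0647
```

```bash
python3 - <<'E'
from h import *
w=eyes.read_camera("wrist");w=eyes.read_camera("wrist");b=eyes.read_camera("top")
mv(.592,.0006,.142,6.4)
save(w,"w9"); s,R=st(); x,y,z=s["tcp_pos"]
overlay(w,x,y,-83.6,z+.018,"w9")
E
```

```text
MV turn [-0.001 -0.006  0.036] shift [-0.0007  0.0008  0.0796] yaw now 8.5 tcp [0.5921 0.0013 0.2216] w 0.0649 F [-0.5 -0.5 -1.9] t 15.0
```

View pics/w9.png

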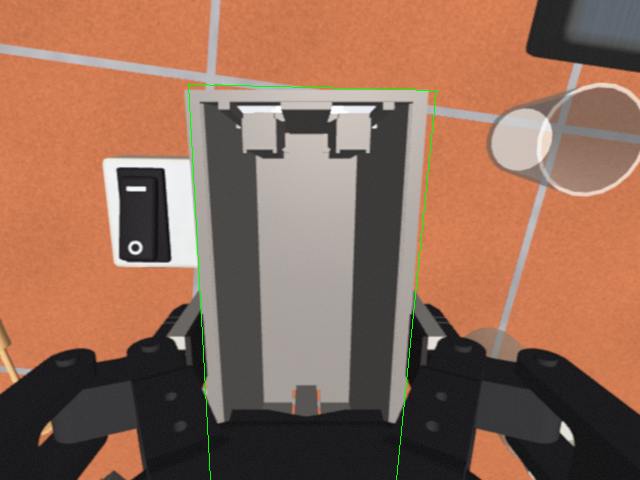

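Tote A's card end is at the near (-y) side, opposite the fixed tote's, and its offset is about 1 mm. Now I lower it.

Request:
carry_out(
  plan=[
    [0,-0.006,0.036,-0.001,0,0.01,0],
    [0,-0.006,0.036,-0.001,0,0.025,0],
    [0,-0.006,0.036,-0.001,0,0.04,0],
    [0,-0.006,0.036,-0.001,0,0.052,0],
    [0,-0.006,0.036,-0.001,0,0.06,0],
    [0,-0.006,0.036,-0.001,0,0.065,0],
    [0,-0.006,0.036,-0.001,0,0.07,0],
    [0,-0.006,0.036,-0.001,0,0.074,0],
    [0,-0.006,0.036,-0.001,0,0.077,0],
    [0,-0.006,0.036,-0.001,0,0.079,0],
  ],
)

```text
t: 15.83
tcp_pos: [0.5917, 0.0013, 0.1426]
orientation: [-3.135, -0.176, -0.0]
contact_force: [-0.6, 0.4, -1.1]
width: 0.0649
```

```bash
python3 -c "
from h import *
mv(.592,.001,.142,6.4)"
```

```text
MV turn [-0.001 -0.     0.   ] shift [0.0002 0.0003 0.0006] yaw now 6.4 tcp [0.5917 0.0013 0.1426] w 0.0649 F [-0.6  0.4 -1.1] t 15.83
```

Request:
carry_out(
  plan=[
    [0,0,0,0,0,0.001,0],
    [0,0,0,0,0,0.002,0],
    [0,0,0,0,0,0.002,0],
    [0,0,0,0,0,0.002,1],
    [0,0,0,0,0,0.002,1],
    [0,0,0,0,0,0.002,1],
    [0,0,0,0,0,0.002,1],
    [0,0,0,0,0,-0.02,1],
    [0,0,0,0,0,-0.05,1],
    [0,0,0,0,0,-0.085,1],
  ],
)

```text
t: 16.67
tcp_pos: [0.5905, 0.0011, 0.227]
orientation: [-3.136, -0.176, 0.006]
contact_force: [0.7, 0.8, -0.0]
width: 0.0855
```

```bash
python3 - <<'E'
from h import *
w=eyes.read_camera("wrist"); a=eyes.read_camera("scene")
overlay(w,.592,.0006,-83.6,.157,"w10"); im=cv2.imread("pics/w10.png")
out=np.zeros((360,800,3),np.uint8); out[:,:480]=cv2.resize(im,(480,360)); out[:330,484:799]=cv2.resize(a["color"][190:300,240:345,::-1],(315,330)); cv2.imwrite("pics/w10.png",out)
mv(.458,-.374,.17,49.1)
E
```

```text
MV turn [ 0.003 -0.01  -0.745] shift [-0.1786  0.3571  0.0607] yaw now 6.4 tcp [0.5951 0.0007 0.2331] w 0.0853 F [ 0.   0.9 -0. ] t 16.77
```

View pics/w10.png

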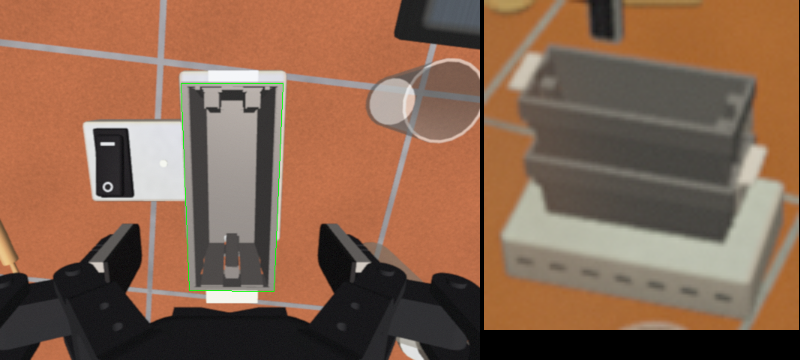

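Tote A stands squarely on the ribs with the card ends opposite. Next is tote C.

Request:
carry_out(
  plan=[
    [0,0,0,-0.01,0.025,0,1],
    [0,0,-0.08,-0.028,0.06,0,1],
    [0,0,-0.17,-0.046,0.096,0,1],
    [0,0,-0.26,-0.064,0.132,0,1],
    [0,0,-0.35,-0.082,0.168,0.01,1],
    [0,0,-0.44,-0.1,0.204,0.02,1],
    [0,0,-0.53,-0.118,0.24,0.03,1],
    [0,0,-0.62,-0.136,0.276,0.04,1],
    [0,0,-0.71,-0.154,0.312,0.05,1],
    [0,0,-0.745,-0.172,0.345,0.06,1],
  ],
)

```text
t: 17.6
tcp_pos: [0.4621, -0.3633, 0.17]
orientation: [2.853, 1.309, 0.016]
contact_force: [1.0, -0.3, -0.3]
width: 0.0854
```

```bash
python3 - <<'E'
from h import *
w=eyes.read_camera("wrist");w=eyes.read_camera("wrist"); tote(w)
overlay(w,.458,-.374,139.1,.06,"w11")
mv(.458,-.374,.042,49.1)
E
```

```text
tote 0.6 ctr 0.4554 -0.3708 size [0.067 0.166] axis -41.2 px [226. 306.] touch 248 361 99 356
MV turn [ 0.005 -0.007 -0.008] shift [-0.009   0.004   0.1276] yaw now 48.6 tcp [ 0.46   -0.3648  0.1696] w 0.0851 F [0.6 0.8 0.5] t 17.75
```

View pics/w11.png

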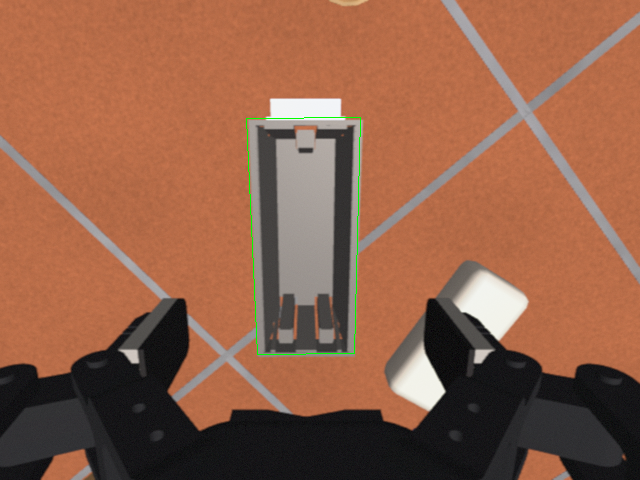

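```bash
python3 - <<'E'
from h import *
w=eyes.read_camera("wrist"); s,R=st()
c,q=np.cos(np.radians(49.1)),np.sin(np.radians(49.1))
for r,cc in ((370,387),(262,468),(300,430),(335,405),(400,410)):
    p=ray(w,(r,cc),.035)[:2]-np.array([.458,-.374]); print(p@[c,q], p@[q,-c])
E
```

```text
0.07057266455547902 0.10616144932584529
0.1240318618100341 0.01944443477424889
0.09922857885374914 0.04835297439050034
0.08265023622320114 0.07648227046263167
0.08991492525102714 0.13326950426293016
```

Request:
carry_out(
  plan=[
    [0.005,-0.007,-0.008,-0.009,0.004,0.02,1],
    [0.005,-0.007,-0.008,-0.009,0.004,0.055,1],
    [0.005,-0.007,-0.008,-0.009,0.004,0.09,1],
    [0.005,-0.007,-0.008,-0.009,0.004,0.115,1],
    [0.005,-0.007,-0.008,-0.009,0.004,0.127,1],
    [0.005,-0.007,-0.008,-0.009,0.004,0.127,1],
    [0.005,-0.007,-0.008,-0.009,0.004,0.127,0],
    [0.005,-0.007,-0.008,-0.009,0.004,0.127,0],
    [0.005,-0.007,-0.008,-0.009,0.004,0.127,0],
    [0.005,-0.007,-0.008,-0.009,0.004,0.127,0],
  ],
)

```text
t: 18.63
tcp_pos: [0.4615, -0.3721, 0.0451]
orientation: [2.853, 1.31, 0.005]
contact_force: [-0.7, 0.3, 4.4]
width: 0.065
```

```bash
python3 -c "
from h import *
mv(.592,.0006,.27,6.4)"
```

```text
MV turn [ 0.003 -0.003  0.749] shift [ 0.3681 -0.1431 -0.2248] yaw now 49.3 tcp [ 0.4615 -0.3721  0.0451] w 0.065 F [-0.7  0.3  4.4] t 18.63
```

Request:
carry_out(
  plan=[
    [0,0,0,0,0,-0.02,0],
    [0,0,0,0,0,-0.05,0],
    [0,0,0,0,0,-0.085,0],
    [0,0,0.06,0,0,-0.12,0],
    [0,0,0.12,0.015,-0.006,-0.155,0],
    [0,0,0.19,0.035,-0.014,-0.185,0],
    [0,0,0.26,0.06,-0.023,-0.21,0],
    [0,0,0.34,0.09,-0.035,-0.224,0],
    [0,0,0.41,0.12,-0.047,-0.225,0],
    [0,0,0.48,0.15,-0.058,-0.225,0],
  ],
)

```text
t: 19.47
tcp_pos: [0.5151, -0.219, 0.2725]
orientation: [3.084, 0.588, 0.013]
contact_force: [0.5, 0.2, -2.0]
width: 0.0654
```

```bash
python3 -c "
from h import *
mv(.592,.0006,.27,6.4)"
```

```text
MV turn [ 0.003 -0.008  0.265] shift [ 0.1523 -0.1759  0.003 ] yaw now 21.6 tcp [ 0.5151 -0.219   0.2725] w 0.0654 F [ 0.5  0.2 -2. ] t 19.47
```

Request:
carry_out(
  plan=[
    [0,0,0.03,0.02,-0.022,0.003,0],
    [0,0,0.07,0.042,-0.048,0.003,0],
    [0,0,0.11,0.064,-0.074,0.003,0],
    [0,0,0.15,0.086,-0.1,0.003,0],
    [0,0,0.19,0.108,-0.125,0.003,0],
    [0,-0.004,0.23,0.13,-0.15,0.003,0],
    [0,-0.008,0.26,0.145,-0.168,0.003,0],
    [0,-0.008,0.265,0.152,-0.176,0.003,0],
    [0,-0.008,0.265,0.152,-0.176,0.003,0],
    [0,-0.008,0.265,0.152,-0.176,0.003,0],
  ],
)

```text
t: 20.3
tcp_pos: [0.5912, -0.0002, 0.2702]
orientation: [3.133, 0.177, 0.001]
contact_force: [-0.7, -0.8, -1.4]
width: 0.0648
```

```bash
python3 - <<'E'
from h import *
w=eyes.read_camera("wrist");w=eyes.read_camera("wrist")
mv(.592,.0006,.1945,6.4)
s,R=st(); x,y,z=s["tcp_pos"]; im=w["color"]; print(np.degrees(np.arctan2(R[1,0],R[0,0])))
for dx in (-.02,0,.02):   # far rim edge: predicted vs seen row
    a=np.array([x,y,z+.0152])+R[:,0]*dx; a[2]=z+.0152
    e=a-R[:,1]*.077; print("pred",proj(w,e), "card",proj(w,a-R[:,1]*.089))
    c=int(round(proj(w,e)[1])); print(im[60:130:3,c].tolist() if dx==.02 else "")
E
```

```text
MV turn [ 0.004 -0.    -0.002] shift [ 0.0012 -0.0027  0.0758] yaw now 6.3 tcp [ 0.5911 -0.002   0.2703] w 0.0648 F [-0.2  0.  -1.4] t 20.4
6.263610008869945
pred [ 92.44569962 232.40310221] card [ 44.47278272 230.27427215]

pred [ 92.56038718 305.45775533] card [ 44.60003035 305.50606957]

pred [ 92.67503231 378.48537315] card [ 44.7272295 380.7091966]
[[252, 253, 254], [251, 253, 254], [252, 253, 254], [252, 253, 254], [252, 253, 254], [251, 253, 254], [251, 253, 254], [252, 253, 254], [251, 252, 253], [251, 252, 253], [249, 250, 252], [204, 196, 188], [202, 193, 187], [205, 195, 190], [203, 195, 188], [200, 192, 186], [203, 193, 187], [73, 73, 70], [55, 54, 54], [54, 55, 54], [55, 55, 53], [60, 59, 57], [61, 61, 56], [62, 60, 57]]
```

Request:
carry_out(
  plan=[
    [0.003,0,0,0.001,-0.0017,0.01,0],
    [0.003,0,0,0.001,-0.0017,0.025,0],
    [0.003,0,0,0.001,-0.0017,0.04,0],
    [0.003,0,0,0.001,-0.0017,0.05,0],
    [0.003,0,0,0.001,-0.0017,0.057,0],
    [0.003,0,0,0.001,-0.0017,0.062,0],
    [0.003,0,0,0.001,-0.0017,0.066,0],
    [0.003,0,0,0.001,-0.0017,0.07,0],
    [0.003,0,0,0.001,-0.0017,0.073,0],
    [0.003,0,0,0.001,-0.0017,0.075,0],
  ],
)

```text
t: 21.23
tcp_pos: [0.5921, -0.0004, 0.1953]
orientation: [3.136, 0.172, 0.001]
contact_force: [0.1, -0.1, -2.1]
width: 0.0647
```

```bash
python3 -c "
from h import *
mv(.592,.0006,.194,6.4)
w=eyes.read_camera('wrist'); mv(.592,.0006,.194,6.4)"
```

```text
MV turn [ 0.001 -0.001 -0.002] shift [ 0.     -0.001   0.0013] yaw now 6.3 tcp [ 5.921e-01 -4.000e-04  1.953e-01] w 0.0647 F [ 0.1 -0.1 -2.1] t 21.23
MV turn [ 0.001 -0.    -0.002] shift [ 0.0002 -0.0009  0.001 ] yaw now 6.3 tcp [ 5.919e-01 -3.000e-04  1.950e-01] w 0.0647 F [-0.8 -0.6 -2.1] t 21.28
```

Request:
carry_out(
  plan=[
    [0,0,0,0,-0.001,0.001,0],
    [0,0,0,0,-0.001,0.002,0],
    [0,0,0,0,-0.001,0.002,0],
    [0,0,0,0,-0.001,0.002,1],
    [0,0,0,0,-0.001,0.002,1],
    [0,0,0,0,-0.001,0.002,1],
    [0,0,0,0,-0.001,0.002,1],
    [0,0,0,0,-0.001,-0.02,1],
    [0,0,0,0,-0.001,-0.05,1],
    [0,0,0,0,-0.001,-0.085,1],
  ],
)

```text
t: 22.12
tcp_pos: [0.5906, 0.0007, 0.2794]
orientation: [3.136, 0.171, -0.006]
contact_force: [0.3, 1.2, 0.9]
width: 0.0853
```

```bash
python3 - <<'E'
from h import *
w=eyes.read_camera("wrist"); a=eyes.read_camera("scene")
overlay(w,.592,.0006,96.4,.209,"w12"); im=cv2.imread("pics/w12.png")
out=np.zeros((360,800,3),np.uint8); out[:,:480]=cv2.resize(im,(480,360)); out[:345,484:799]=cv2.resize(a["color"][185:300,240:345,::-1],(315,345)); cv2.imwrite("pics/w12.png",out)
mv(.451,.367,.17,-61.1)
E
```

```text
MV turn [-0.006 -0.009  1.175] shift [-0.1043 -0.3804  0.1144] yaw now 6.3 tcp [5.949e-01 2.000e-04 2.856e-01] w 0.0855 F [-0.  -0.9 -0.6] t 22.22
```

View pics/w12.png

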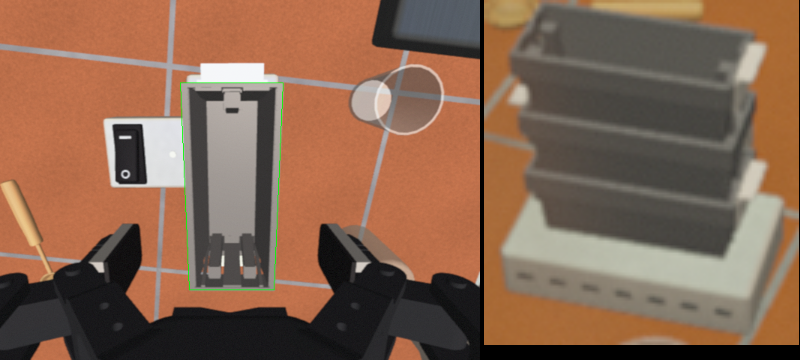

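Two totes now stand squarely with alternating card ends. Last is tote B.

Request:
carry_out(
  plan=[
    [0,0,0.06,-0.007,-0.025,0,1],
    [0,0,0.18,-0.017,-0.062,0,1],
    [0,0,0.3,-0.027,-0.099,0,1],
    [0,0,0.42,-0.037,-0.136,0,1],
    [0,0,0.54,-0.047,-0.172,0.01,1],
    [0,0,0.66,-0.057,-0.208,0.03,1],
    [0,0,0.78,-0.067,-0.244,0.05,1],
    [0,0,0.9,-0.077,-0.28,0.07,1],
    [0,0,1.02,-0.087,-0.316,0.09,1],
    [0,-0.005,1.14,-0.097,-0.352,0.114,1],
  ],
)

```text
t: 23.05
tcp_pos: [0.4627, 0.3353, 0.174]
orientation: [-2.724, 1.552, -0.006]
contact_force: [0.1, 1.7, 0.3]
width: 0.0853
```

```bash
python3 - <<'E'
from h import *
w=eyes.read_camera("wrist");w=eyes.read_camera("wrist"); tote(w)
overlay(w,.451,.367,-151.1,.06,"w13")
mv(.451,.367,.042,-61.1)
E
```

```text
MV turn [-0.002 -0.002  0.042] shift [-0.0319 -0.0077  0.13  ] yaw now -58.7 tcp [0.4607 0.3358 0.172 ] w 0.0855 F [ 0.7 -1.1  0.6] t 23.2
```

View pics/w13.png

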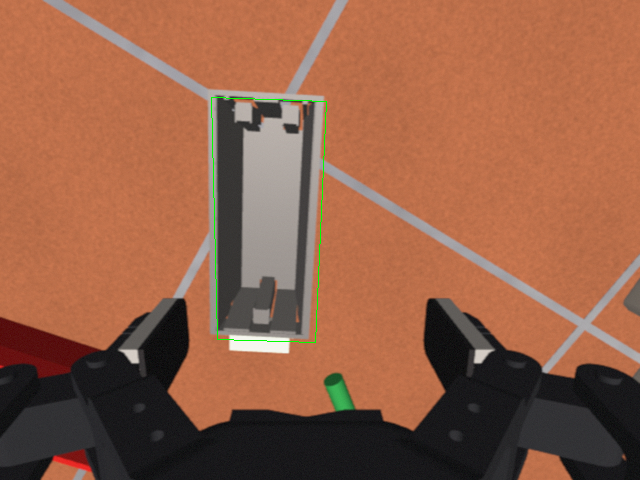

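```bash
python3 - <<'E'
from h import *
w=eyes.read_camera("wrist")
P=np.array([ray(w,rc,.06)[:2] for rc in ((338,311),(330,210),(91,208),(97,325))])
m=P.mean(0); d=P[:2].mean(0)-P[2:].mean(0); phi=np.degrees(np.arctan2(d[1],d[0]))
print(m,np.linalg.norm(d),np.linalg.norm(P[2]-P[3]),phi)
mv(m[0],m[1],.042,phi+90)
u=d/np.linalg.norm(d); v=np.array([-u[1],u[0]])
for rc,z in (((320,0),.06),((350,110),.06),((385,335),.015)):
    q=ray(w,rc,z)[:2]-m; print("tool x,y",q@v,q@u)
overlay(w,m[0],m[1],phi,.06,"w14")
E
```

```text
[0.45661499 0.36443676] 0.15385448113377845 0.06774542879832231 -151.6325815303645
MV turn [-0.005 -0.002  0.049] shift [-0.0296 -0.01    0.1314] yaw now -58.9 tcp [0.4627 0.3338 0.1734] w 0.0854 F [ 0.6 -0.5  0.6] t 23.25
tool x,y -0.17499219215329845 0.07539043597437196
tool x,y -0.10302654120203307 0.09430470890403159
tool x,y 0.05884984363149824 0.14555571904252637
```

Request:
carry_out(
  plan=[
    [-0.004,-0.002,0.049,-0.015,-0.005,0,1],
    [-0.004,-0.002,0.049,-0.03,-0.009,0.01,1],
    [-0.004,-0.002,0.049,-0.03,-0.009,0.045,1],
    [-0.004,-0.002,0.049,-0.03,-0.009,0.08,1],
    [-0.004,-0.002,0.049,-0.03,-0.009,0.11,1],
    [-0.004,-0.002,0.049,-0.03,-0.009,0.13,1],
    [-0.004,-0.002,0.049,-0.03,-0.009,0.13,1],
    [-0.004,-0.002,0.049,-0.03,-0.009,0.13,0],
    [-0.004,-0.002,0.049,-0.03,-0.009,0.13,0],
    [-0.004,-0.002,0.049,-0.03,-0.009,0.13,0],
  ],
)

```text
t: 24.08
tcp_pos: [0.457, 0.3649, 0.0455]
orientation: [-2.694, 1.608, -0.002]
contact_force: [0.8, -0.1, -1.3]
width: 0.0649
```

```bash
python3 -c "
from h import *
mv(.592,.0006,.325,6.4)"
```

```text
MV turn [-0.004 -0.002 -1.188] shift [ 0.3845  0.053  -0.2801] yaw now -61.7 tcp [0.457  0.3649 0.0455] w 0.0649 F [ 0.8 -0.1 -1.3] t 24.08
```

Request:
carry_out(
  plan=[
    [0,0,0,0,0,-0.02,0],
    [0,0,0,0,0,-0.05,0],
    [0,0,-0.03,0,0,-0.085,0],
    [0,0,-0.1,0,0,-0.12,0],
    [0,0,-0.18,0,0,-0.155,0],
    [0,0,-0.26,0.003,0,-0.19,0],
    [0,0,-0.34,0.015,0.002,-0.22,0],
    [0,0,-0.42,0.035,0.005,-0.245,0],
    [0,0,-0.5,0.06,0.008,-0.265,0],
    [0,0,-0.58,0.09,0.012,-0.28,0],
  ],
)

```text
t: 24.92
tcp_pos: [0.4887, 0.2794, 0.3291]
orientation: [-3.04, 0.759, -0.008]
contact_force: [1.5, 0.3, -1.8]
width: 0.0649
```

```bash
python3 -c "
from h import *
mv(.592,.0006,.325,6.4)"
```

```text
MV turn [-0.008 -0.006 -0.601] shift [0.2223 0.1975 0.0029] yaw now -28.1 tcp [0.4887 0.2794 0.3291] w 0.0649 F [ 1.5  0.3 -1.8] t 24.92
```

Request:
carry_out(
  plan=[
    [0,0,-0.08,0.024,0.021,0.003,0],
    [0,0,-0.16,0.05,0.044,0.003,0],
    [0,0,-0.24,0.077,0.068,0.003,0],
    [0,0,-0.32,0.104,0.092,0.003,0],
    [0,0,-0.4,0.131,0.116,0.003,0],
    [0,0,-0.48,0.158,0.14,0.003,0],
    [0,0,-0.54,0.185,0.164,0.003,0],
    [-0.005,-0.005,-0.6,0.208,0.185,0.003,0],
    [-0.008,-0.006,-0.6,0.222,0.197,0.003,0],
    [-0.008,-0.006,-0.6,0.222,0.197,0.003,0],
  ],
)

```text
t: 25.75
tcp_pos: [0.5928, -0.0054, 0.3266]
orientation: [3.135, 0.16, 0.005]
contact_force: [-0.8, -0.6, -2.1]
width: 0.065
```

```bash
python3 - <<'E'
from h import *
w=eyes.read_camera("wrist");w=eyes.read_camera("wrist")
mv(.592,.0006,.2465,6.4)
s,R=st(); x,y,z=s["tcp_pos"]; im=w["color"]
a=np.array([x,y,z+.0148]); e=a-R[:,1]*.077; print("pred",proj(w,e),R[2])
for c in (240,370): print([(r,int(im[r,c].min())) for r in range(78,114,2)])
E
```

```text
MV turn [-0.001 -0.001 -0.004] shift [ 0.     -0.0004  0.0793] yaw now 6.2 tcp [5.919e-01 1.000e-04 3.258e-01] w 0.0648 F [-1.   0.8 -2. ] t 25.85
pred [ 81.57476493 304.45757448] [ 1.36643450e-03 -8.46716899e-04 -9.99998708e-01]
[(78, 79), (80, 139), (82, 183), (84, 180), (86, 181), (88, 182), (90, 180), (92, 110), (94, 47), (96, 56), (98, 60), (100, 59), (102, 58), (104, 58), (106, 58), (108, 51), (110, 53), (112, 54)]
[(78, 82), (80, 82), (82, 120), (84, 194), (86, 192), (88, 193), (90, 192), (92, 193), (94, 153), (96, 48), (98, 53), (100, 68), (102, 123), (104, 173), (106, 186), (108, 192), (110, 191), (112, 188)]
```

The wrist view shows tote B held about 2 mm further toward tool -y than the earlier two, so I compensate while lowering.

Request:
carry_out(
  plan=[
    [0,0,-0.004,0,0.0018,0.01,0],
    [0,0,-0.004,0,0.0018,0.025,0],
    [0,0,-0.004,0,0.0018,0.04,0],
    [0,0,-0.004,0,0.0018,0.052,0],
    [0,0,-0.004,0,0.0018,0.06,0],
    [0,0,-0.004,0,0.0018,0.065,0],
    [0,0,-0.004,0,0.0018,0.069,0],
    [0,0,-0.004,0,0.0018,0.073,0],
    [0,0,-0.004,0,0.0018,0.076,0],
    [0,0,-0.004,0,0.0018,0.078,0],
  ],
)

```text
t: 26.68
tcp_pos: [0.5924, -0.0016, 0.2478]
orientation: [-3.136, -0.176, -0.003]
contact_force: [-0.3, -0.3, -1.8]
width: 0.0647
```

```bash
python3 -c "
from h import *
w=eyes.read_camera('wrist'); mv(.592,.0006,.2465,6.4)"
```

```text
MV turn [-0.001 -0.001  0.   ] shift [ 0.0001 -0.0022  0.001 ] yaw now 6.4 tcp [ 0.5922 -0.0016  0.2475] w 0.0649 F [-0.8 -0.3 -2.2] t 26.73
```

Request:
carry_out(
  plan=[
    [0,0,0,0,0,0.001,0],
    [0,0,0,0,0,0.002,0],
    [0,0,0,0,0,0.002,0],
    [0,0,0,0,0,0.002,1],
    [0,0,0,0,0,0.002,1],
    [0,0,0,0,0,0.002,1],
    [0,0,0,0,0,0.002,1],
    [0,0,0,0,0,-0.02,1],
    [0,0,0,0,0,-0.05,1],
    [0,0,0,0,0,-0.085,1],
  ],
)

```text
t: 27.57
tcp_pos: [0.5911, -0.0016, 0.332]
orientation: [-3.136, -0.175, 0.004]
contact_force: [1.5, -0.6, -0.7]
width: 0.0856
```

```bash
python3 - <<'E'
from h import *
w=eyes.read_camera("wrist"); a=eyes.read_camera("scene")
overlay(w,.592,.0006,-83.6,.261,"w15"); im=cv2.imread("pics/w15.png")
out=np.zeros((420,800,3),np.uint8); out[:360,:480]=cv2.resize(im,(480,360)); out[:405,484:799]=cv2.resize(a["color"][165:300,240:345,::-1],(315,405)); cv2.imwrite("pics/w15.png",out)
# ring end when off
mv(.592,.0006,.36,6.4)
mv(.4667,-.0373,.36,96.4)
E
```

```text
MV turn [-0.001 -0.011 -0.   ] shift [-0.0023 -0.0033 -0.0218] yaw now 6.4 tcp [ 0.5949 -0.0024  0.3383] w 0.0852 F [ 0.  -0.3 -0. ] t 27.67
MV turn [ 0.008 -0.01  -1.571] shift [-0.1311  0.0204 -0.0233] yaw now 6.4 tcp [ 0.5949 -0.0024  0.3383] w 0.0852 F [ 0.  -0.3 -0. ] t 27.67
```

View pics/w15.png

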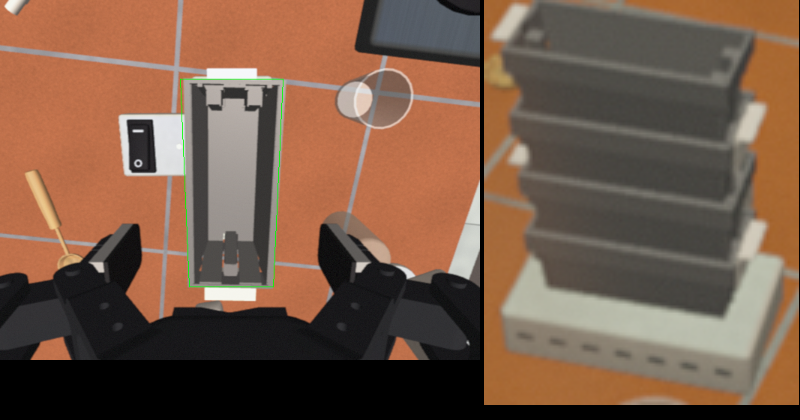

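All three totes are stacked and agree with the overlay at z=0.261. The last step is to press the ring end, with the hand tilted slightly away from the stack.

Request:
carry_out(
  plan=[
    [0,0,-0.1,-0.012,0.002,-0.022,0.6],
    [0,0,-0.21,-0.028,0.004,-0.022,0.3],
    [0,0,-0.33,-0.044,0.006,-0.022,0],
    [0,0,-0.45,-0.06,0.008,-0.022,0],
    [0,0,-0.57,-0.076,0.011,-0.022,0],
    [0,0,-0.69,-0.092,0.014,-0.022,0],
    [0,0,-0.81,-0.108,0.017,-0.022,0],
    [0,0,-0.93,-0.12,0.02,-0.022,0],
    [0,0,-1.05,-0.131,0.02,-0.022,0],
    [0,0,-1.17,-0.136,0.02,-0.022,0],
  ],
)

```text
t: 28.5
tcp_pos: [0.4604, -0.0379, 0.3584]
orientation: [2.51, 1.882, 0.016]
contact_force: [-0.1, 0.2, -0.7]
width: -0.0003
```

```bash
cat >> h.py <<'E'
def mvt(tip,yaw,tilt):
    s,R=st(); c,q=np.cos(np.radians(yaw)),np.sin(np.radians(yaw))
    T=np.array([[c,q,0],[q,-c,0],[0,0,-1.]])@Rn.from_rotvec([tilt,0,0]).as_matrix()
    tcp=np.array(tip)-.014*T[:,2]
    print("turn",np.round(Rn.from_matrix(R.T@T).as_rotvec(),3),"shift",np.round(R.T@(tcp-s["tcp_pos"]),4),"tcp",np.round(s["tcp_pos"],4),"F",np.round(s["contact_force"],1),"down axis",np.round(R.T@[0,0,-1],3),"q",np.round(s["joint_positions"],2),"w",s["width"])
E
python3 -c "
from h import *
w=eyes.read_camera('wrist');mvt((.464,-.037,.3),96.4,-.12)"
```

```text
turn [-0.108  0.019 -0.39 ] shift [0.001  0.0016 0.0446] tcp [ 0.4601 -0.0379  0.3585] F [-1.5 -0.1 -0.3] down axis [-0.006 -0.009  1.   ] q [-0.51  0.    0.53  1.93 -0.01  1.19  1.32] w -0.00018772493243470872
```

Request:
carry_out(
  plan=[
    [-0.03,0.005,-0.1,0.001,0.001,0.01,0],
    [-0.06,0.01,-0.2,0.001,0.001,0.02,0],
    [-0.09,0.015,-0.3,0.001,0.002,0.035,0],
    [-0.108,0.019,-0.39,0.001,0.002,0.045,0],
    [-0.108,0.019,-0.39,0.001,0.001,0.06,0],
    [-0.108,0.019,-0.39,0.001,0.001,0.08,0],
    [-0.108,0.019,-0.39,0,0.001,0.1,0],
    [-0.108,0.019,-0.39,0,0,0.12,0],
    [-0.108,0.019,-0.39,0,0,0.135,0],
    [-0.108,0.019,-0.39,0,0,0.145,0],
  ],
)

```text
t: 29.38
tcp_pos: [0.461, -0.0374, 0.2117]
orientation: [2.042, 2.278, 0.134]
contact_force: [0.2, 0.1, -0.8]
width: 0.0003
```

```bash
python3 - <<'E'
from h import *
w=eyes.read_camera('wrist'); mvt((.464,-.037,.1),96.4,-.12)
for d in models.spot_in(w,"rocker"): print(d["conf"],np.round(d["centre"]),np.round(ray(w,d["centre"],.06),4))
print(proj(w,(.464,-.037,.067)))
a=eyes.read_camera("scene");b=eyes.read_camera("top")
out=np.zeros((600,800,3),np.uint8); out[:300,:400]=cv2.resize(w["color"],(400,300)); out[:300,400:800]=cv2.resize(a["color"][60:300,160:480],(400,300)); out[300:600,:400]=cv2.resize(b["color"][120:345,200:500],(400,300))
cv2.imwrite("pics/f.png",out[:,:,::-1])
E
```

```text
turn [-0.004  0.001 -0.002] shift [-0.     -0.0091  0.0963] tcp [ 0.4603 -0.0373  0.2107] F [-2.1  0.4 -1.8] down axis [ 0.001 -0.115  0.993] q [-0.47  0.14  0.54  2.18 -0.13  0.73  1.83] w 1.1916153329260457e-05
0.68 [212. 338.] [ 0.4655 -0.0134  0.06  ]
[208.96683214 306.07820123]
```

View pics/f.png

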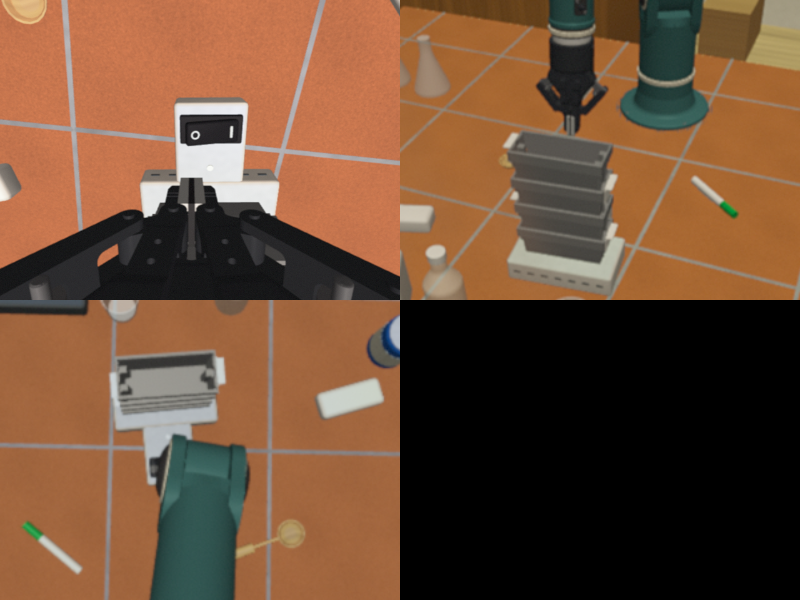

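The hand is clear of the stack, and the tip at (306,209) lands on the ring end. I go down to hover.

Request:
carry_out(
  plan=[
    [0,0,0,0,-0.002,0.015,0],
    [0,0,0,0,-0.004,0.03,0],
    [0,0,0,0,-0.005,0.045,0],
    [0,0,0,0,-0.006,0.06,0],
    [0,0,0,0,-0.008,0.075,0],
    [0,0,0,0,-0.009,0.09,0],
    [0,0,0,0,-0.011,0.105,0],
    [0,0,0,0,-0.012,0.114,0],
    [0,0,0,0,-0.012,0.116,0],
    [0,0,0,0,-0.012,0.116,0],
  ],
)

```text
t: 30.42
tcp_pos: [0.4645, -0.0374, 0.0975]
orientation: [2.04, 2.278, 0.137]
contact_force: [-0.1, -0.2, -0.6]
width: 0.0001
```

```bash
python3 -c "
from h import *
mvt((.464,-.037,.057),96.4,-.12)"
```

```text
turn [ 0.001  0.001 -0.001] shift [ 0.0005 -0.0053  0.0261] tcp [ 0.4645 -0.0374  0.0975] F [-0.1 -0.2 -0.6] down axis [ 0.    -0.12   0.993] q [-0.34  0.37  0.42  2.25 -0.38  0.46  2.06] w 0.0001072448689215513
```

Request:
carry_out(
  plan=[
    [0,0,0,0,-0.002,0.01,0],
    [0,0,0,0,-0.003,0.018,0],
    [0,0,0,0,-0.004,0.023,0],
    [0,0,0,0,-0.004,0.027,0],
    [0,0,0,0,-0.004,0.027,0],
    [0,0,0,0,-0.004,0.027,0],
    [0,0,0,0,-0.002,0.01,0],
    [0,0,0,0,0.001,-0.02,0],
    [0,0,0,0,0.003,-0.055,0],
    [0,0,0,0,0.005,-0.09,0],
  ],
)

```text
t: 31.25
tcp_pos: [0.4578, -0.0383, 0.188]
orientation: [2.041, 2.278, 0.134]
contact_force: [1.3, 0.4, 0.8]
width: -0.0002
```

```bash
python3 - <<'E'
from h import *
w=eyes.read_camera('wrist');w=eyes.read_camera('wrist'); s,R=st(); print(s["tcp_pos"],s["contact_force"])
save(w,"w17")
# marks (bright in black): measure ring/dash and rocker black outline in both pictures
def rep(g,name):
    m=(g.max(2)<60).astype(np.uint8); n,l,stt,c=cv2.connectedComponentsWithStats(m)
    for i in range(1,n):
        if 150<stt[i,4]<12000 and stt[i,1]<250: print(name,stt[i].tolist(),c[i].round())
rep(w["color"],"now")
c=proj(w,(.4645,-.0134,.055)); print(c)
r,cc=int(c[0]),int(c[1])
g=cv2.cvtColor(w["color"],cv2.COLOR_RGB2GRAY)
for x in range(cc-60,cc+61,8): print(x,[(int(v)) for v in g[r-36:r+37:3,x]])
E
```

```text
[ 0.46166715 -0.03806364  0.1920048 ] [0.7508003  0.8932439  0.37355391]
now [289, 187, 106, 52, 4632] [342. 210.]
[212.78594541 341.8336912 ]
281 [212, 212, 211, 207, 208, 209, 207, 208, 207, 203, 199, 195, 189, 188, 187, 182, 182, 175, 174, 166, 161, 157, 152, 150, 144]
289 [233, 232, 232, 233, 96, 57, 66, 70, 70, 87, 90, 88, 90, 97, 98, 103, 118, 119, 118, 159, 229, 230, 231, 230, 231]
297 [232, 234, 233, 225, 24, 49, 52, 36, 32, 29, 27, 29, 31, 32, 31, 32, 31, 34, 38, 43, 225, 232, 232, 231, 233]
305 [234, 233, 233, 224, 21, 48, 29, 30, 31, 33, 33, 72, 233, 146, 179, 196, 33, 34, 34, 39, 223, 231, 232, 231, 232]
313 [230, 231, 231, 221, 24, 52, 31, 26, 34, 36, 36, 45, 231, 180, 169, 232, 39, 34, 35, 30, 227, 232, 232, 232, 232]
321 [230, 231, 232, 221, 22, 51, 44, 26, 29, 36, 39, 37, 36, 38, 37, 35, 34, 33, 36, 32, 225, 230, 230, 230, 230]
329 [232, 231, 232, 222, 20, 52, 48, 20, 30, 37, 39, 38, 38, 37, 37, 33, 33, 34, 32, 35, 228, 231, 231, 232, 232]
337 [232, 234, 234, 222, 25, 51, 54, 22, 30, 38, 39, 41, 39, 37, 34, 36, 35, 37, 33, 34, 206, 232, 231, 231, 232]
345 [232, 234, 2
[... 211 characters left out ...]
361 [235, 234, 235, 225, 28, 54, 53, 30, 27, 36, 38, 39, 41, 39, 37, 37, 38, 39, 38, 37, 38, 232, 234, 233, 231]
369 [232, 232, 234, 188, 28, 49, 51, 45, 21, 34, 37, 39, 39, 38, 35, 46, 50, 58, 73, 37, 32, 229, 234, 234, 233]
377 [233, 235, 236, 187, 29, 51, 53, 49, 20, 32, 41, 39, 89, 76, 69, 51, 44, 39, 34, 38, 36, 155, 234, 232, 232]
385 [237, 236, 236, 188, 29, 54, 51, 53, 17, 29, 40, 40, 36, 39, 39, 38, 37, 35, 38, 36, 33, 170, 234, 232, 232]
393 [235, 235, 234, 207, 29, 53, 51, 52, 47, 47, 44, 48, 63, 80, 98, 106, 132, 152, 190, 221, 234, 234, 233, 232, 232]
401 [231, 231, 230, 229, 227, 225, 226, 223, 214, 197, 195, 189, 173, 153, 147, 144, 142, 138, 133, 134, 166, 177, 177, 139, 135]
```

```bash
python3 - <<'E'
from h import *
w1=cv2.imread("pics/w17.png"); f=cv2.resize(cv2.imread("pics/f.png")[:300,:400],(640,480))
def slope(im,tag):   # lower edge of black patch (rocker) by column
    g=cv2.cvtColor(im,cv2.COLOR_BGR2GRAY); sub=g[150:280]; cols=range(300,390,6)
    e=[]; 
    for c in cols:
        d=np.nonzero(sub[:,c]<75)[0]; e.append((int(d.min())+150,int(d.max())+150) if len(d) else None)
    print(tag,e)
slope(f,"before(off)"); slope(w1,"after")
t0=cv2.imread("pics/t0.png"); b=eyes.read_camera("top"); d=np.abs(t0.astype(int)-b["color"][:,:,::-1]).max(2)>40
n,l,s,c=cv2.connectedComponentsWithStats(cv2.morphologyEx(d.astype(np.uint8),cv2.MORPH_OPEN,np.ones((3,3))))
for i in range(1,n): print(s[i].tolist())
E
```

```text
before(off) [(184, 231), (184, 231), (184, 231), (184, 230), (184, 230), (184, 229), (184, 229), (184, 228), (184, 228), (184, 228), (184, 227), (184, 227), (184, 227), (184, 227), (184, 227)]
after [(187, 234), (187, 234), (187, 234), (187, 234), (187, 233), (187, 233), (187, 234), (187, 235), (187, 235), (187, 236), (187, 236), (187, 237), (187, 237), (187, 238), (187, 238)]
[193, 142, 57, 67, 1866]
[287, 157, 83, 32, 1673]
[282, 177, 3, 6, 18]
[296, 187, 3, 3, 9]
[288, 188, 7, 4, 24]
[357, 189, 4, 5, 20]
[164, 212, 10, 14, 98]
[143, 214, 52, 69, 1718]
[447, 218, 60, 65, 1836]
[283, 223, 103, 257, 12921]
[337, 237, 3, 3, 9]
[233, 238, 11, 11, 93]
[314, 245, 4, 5, 19]
[403, 251, 10, 10, 83]
[0, 330, 2, 5, 10]
[0, 341, 6, 4, 20]
[16, 346, 3, 4, 12]
[0, 348, 44, 24, 719]
[299, 397, 10, 12, 82]
[0, 408, 86, 72, 3154]
[344, 437, 3, 3, 9]
[320, 460, 5, 4, 16]
[201, 462, 77, 18, 823]
[329, 464, 13, 6, 39]
[301, 466, 16, 14, 144]
[343, 468, 9, 3, 27]
```

The slope of the rocker's edge has reversed, so it is on. Only the job's own parts and the arm changed in the top view.

```bash
python3 -c "
from cell import env
print(env.close_job())"
```

```text
the job is handed in; nothing more can be done
None
```

The dryer is loaded, and I handed the job in at about 31 s of robot time. I switched the rocker off, put both jars in the bottom tote, and stacked the three grey totes on it with alternating card ends. Then I snapped the rocker back on.

**What the last checks showed**
- **Jars:** both were standing in the bottom tote when I last saw them, just before the first tote went on. The stack has hidden them since.
- **Stack:** the totes stand in one column. The rim heights matched 52 mm steps, with the top rim at about 0.261 m.
- **Rocker:** the slope of its edge in the wrist picture reversed after the last press, which means the dash end is up and it is on. I measured this from the picture and did not view it, because my 16 views were used up.
- **Other things on the bench:** comparing the top picture before and after showed changes only at the job's own parts and the arm. The arm covered a small strip of that last picture, including part of the spoon's handle.

**What disagreed**
- **Networks:** they missed the second jar and most of the totes, so I placed those from picked pixels and overlays.
- **TCP readings:** they scattered by a few millimetres, so I corrected the last tote by about 2 mm from the wrist picture before lowering it.

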